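# Fetch a press tip from the covered turntable

### The arm

A 7-joint arm with a two-finger parallel gripper is mounted at the origin on a cart in front of the work surface, level with it; the furniture and walls round the work are solid. World frame = base frame: x ahead of the robot, y to its left, z up, the work surface at z = 0. Lengths are in m, angles in rad, forces in N, time in s.
With the tool pointing down it reaches from about 0.425 to 0.95 m from the base axis. Payload 4.7 kg.
Tool frame: the origin (TCP) lies at the very end of the fingers, on their centre line; the grasp point (between the pads) lies 19 mm behind it; z points along the fingers, y is the line along which they close (so a half turn about z gives the same grasp; the last joint's range is limited). The gripper opens to 85 mm and grips with 20 to 120 N. Pads are 22 mm wide; open, the fingers measure 114 mm over their backs; the gripper's body (76 mm by 85 mm) begins 54 mm behind the grasp point. The pads swing forward as they close: fully open they stand 13 mm farther back than shut.
Start: joints at [-1.16, 0.469, -0.049, 1.532, 0.024, 1.141, -0.082], TCP at [0.287, 0.611, 0.231] pointing down, gripper open.
Joint ranges: [-2.59, 2.59], [-0.33, 1.99], [-1.39, 1.29], [0.1, 2.45], [-1.04, 4.18], [0.21, 1.99], [-2.66, 2.66]. Speed limits (rad/s): [2.57, 2.57, 3.14, 3.14, 3.14, 3.14, 3.14].

### API

Orientations are given as a unit quaternion [w, x, y, z].
In Python, from rig import sense, get_image, camera_model, arm gives the robot as it stands.
- The arm moves only by the tool jog_arm, never from a script. Its argument "steps" is text: rows parted by semicolons, each of 7 numbers parted by spaces: the opening, from 0 (shut) to 1 (fully open), then the shift along the world's x, y, z in mm, then the turn, a rotation vector about the world's x, y, z in rad. In form: jaw x y z rx ry rz; .... A call has exactly 10 rows; each row shifts and turns the commanded pose from where the row before left it; what a row does not reach is not made up. A row lasts 1/10 s, in which the tool goes at most 50 mm and 8.59 degrees, less where a joint would pass 70% of its speed; a pose out of reach is approached as far as the arm can. A call with a gripper value outside its range is refused whole. The fingers move at their own pace and stop on an object; "newtons" is the grip in N (left out, the last holds). Time passes only in rows, so rows that do not move let the fingers close, or fill a call up. It gives the time, the measured TCP pose, the force, the opening and the grip force at its end, in the units of the state.
- sense(): the state, without advancing time (a new reading comes with each control period).
- get_image(name): name is "scene" or "top" or "wrist"; returns the picture (400x640x3 uint8, red, green, blue); there is no depth.
- camera_model(name): a dict with "mtx" (3x3 intrinsics, pixels), "D" ([k1, k2, p1, p2, k3] as OpenCV has them; the pictures are not rectified), "position" and "orientation" of the camera in the world; the wrist camera has in their place "tool_from_camera" (4x4, takes a point from camera to tool coordinates, whose origin is the TCP and whose axes are the flange's). Camera axes: x right, y down, z forward; pixel columns grow to the right and rows downward; lengths in m; the calibration is good to about 2 mm. A picture is of the moment at which its call begins: read the wrist's pose just before it. camera_model takes no time and is no camera call.
- arm.hand_in(): hands the job in; it is judged then, once.
The state is a dict: "time_s": time; "qpos": joint angles; "joint_vel": joint speeds; "joint_torque": joint torques, N m; "tcp_pos": TCP position; "ee_rot": TCP orientation; "wrist_force": force on the tool from outside, world axes, zero at the start; "moment": the same for the moment, N m; "width": opening from 0.0 (shut) to 1.0 (fully open); "grasp_force": force on a finger pad.
Only numpy, scipy, OpenCV 4.12 (cv2) and the standard library are available. Lean on these libraries where they do the work, as an engineer would, in place of code of your own. Each camera call takes 0.05 s, during which the arm holds its last target. There are 200 camera calls.

### The job

Turn the parts turntable by the black knob on top until the taller, stepped press tip lies in the middle of the open front of the clear cover, pointing straight out of it. Then lift that press tip out of its pocket and lay it gently (never dropped) in the black parts tray, lengthwise and the same way up as it lay, flat on the tray floor. Leave the other parts in their pockets and do not knock over or shift the brass weight.

Things in the scene. Friction and masses are not known exactly. Their poses are not given: they have to be found in the camera images.
- stand: Fixed grey stand of the parts turntable: a round-fronted plate 10 mm thick, about 262 mm wide (y) and 254 mm deep (x). Origin: on the worktop, on the turntable's axis. Its own -x direction is the open front, which roughly faces the robot.
- cover_edge (a point): Middle of the cover's front edge, on its upper face, 54 mm above the worktop and 30 mm from the turntable's axis along the stand's -x. The rigid clear cover is a 3 mm plate fixed on four thin posts (screw heads to 57 mm); it spans the stand's own x -30 to +124 mm, y +-131 mm, with a 56 mm round hole for the knob. In front of this edge all is open from above.
- front_spot (a point): The spot in the middle of the open front, 76 mm from the turntable's axis along the stand's -x, at the height of the turntable's upper face (22 mm above the worktop). The middle of the wanted press tip belongs here after turning.
- turntable: Dark steel disc, 240 mm across, 8 mm thick, turning about vertical z, over half a turn either way; friction 0.04 N m, stays where left. Origin: on the axis, disc underside, 14 mm over the worktop. Four radial pockets 76 mm long, centred 76 mm from the axis: at own +y and -y, 16 mm wide, with the two press tips (either way round); at -x (small board) and +x (empty), 26 mm wide.
- pocket_rim (a point): A point on the turntable, on the end rim of its own +y pocket. All pocket rims are grey plastic, 5 mm high above the disc and 3 mm thick; the long rims have a gap over their middle 36 mm that lets fingertips down to the disc's upper face, 22 mm above the worktop.
- knob (a point): Centre of the round fluted black knob that turns with the disc, on its axis: 36 to 38 mm diameter, from 60 to 90 mm above the worktop (this point at 75 mm), sticking up through the cover's hole. It can be gripped from above at any angle and turned.
- stepped_tip: The wanted press tip: grey metal bar 72 mm long (own y), 12 mm wide (x) and 14 mm high, with a 4 mm wide blade along the middle of its top that makes it 19 mm high; 90 g. Lies radially in its pocket with about 2 mm play, long axis away from the turntable axis. Origin: middle of its underside.
- flat_tip: The other press tip, to be left in its pocket: flat grey bar 58 mm long (own y), 10 mm wide and 8 mm high, two small holes in it. Origin: middle of its underside.
- small_board: Green circuit board 22 x 71 mm (long along own y), 4 mm high, in the turntable's pocket at own -x; to be left there. Origin: middle of its underside.
- tray: Black open parts tray fixed to the worktop, 80 mm (own x) by 125 mm (own y, lengthwise) and 16 mm high, walls 2 mm, floor 2 mm thick. Origin: middle of its underside, on the worktop.
- gauge_weight: Loose brass calibration weight with a knob head, 26 mm diameter, 38 mm high, standing on the worktop as a bystander. Origin: middle of its underside.

How it is judged:
On the way, in this order (a step that is already met when the one before it is completed fails the run):
1. the turntable is at rest with the stepped press tip, still in its pocket, at the middle of the open front (within 18 mm) (horizontal distance between stepped_tip and front_spot below 0.018 m and height (world z) of stepped_tip below 0.026 m and angle between stepped_tip's own z axis and vertical below 0.1 rad and angle between the y axis of stepped_tip and the y axis of turntable, either way round below 0.2 rad and angular speed of turntable below 0.1 rad/s), for 0.2 s.
2. the stepped press tip has been lifted clear of the turntable (height (world z) of stepped_tip above 0.05 m), for 0.1 s.
At the end, for the whole second after the job is handed in: The stepped press tip rests released on the tray's floor, inside its walls (underside within 4 mm of the floor), blade up within about 8 degrees, its length within 20 degrees of the tray's length; the flat press tip and the small board lie in their turntable pockets (x of stepped_tip in the frame of tray between -0.036 and 0.036 m and y of stepped_tip in the frame of tray between -0.03 and 0.03 m and z of stepped_tip in the frame of tray below 0.006 m and angle between stepped_tip's own z axis and vertical below 0.15 rad and angle between the y axis of stepped_tip and the y axis of tray, either way round below 0.35 rad and linear speed of stepped_tip below 0.02 m/s and contact force between the fingers and stepped_tip below 0.1 N and horizontal distance between flat_tip and turntable between 0.061 and 0.091 m and height (world z) of each of flat_tip, small_board below 0.028 m and horizontal distance between small_board and turntable between 0.067 and 0.085 m); the robot touches nothing.
It fails at once if the stepped press tip falls: moves faster than 0.6 m/s while no finger touches it (linear speed of stepped_tip above 0.6 m/s and contact force between the fingers and stepped_tip below 0.05 N).
It fails at once if the flat press tip or the small board leaves its pocket (not (horizontal distance between flat_tip and turntable between 0.061 and 0.091 m and height (world z) of each of flat_tip, small_board below 0.028 m and horizontal distance between small_board and turntable between 0.067 and 0.085 m)).
It fails at once if the brass weight is shifted by more than 20 mm or tipped (distance of gauge_weight from where it was at the start of the episode above 0.02 m or angle between gauge_weight's own z axis and vertical above 0.5 rad).
It also fails if it takes over 48 s, if anything falls off the work surface, if the arm or the gripper's body presses on something with over 40 N, if the wrist force passes 120 N, or if a joint passes its speed limit or range.

## Working session

There is one attempt and no reset: what is moved stays moved. The work goes in short steps, Python scripts to look and compute and a tool call to move; the robot and the scene stay as the last step left them, time stands still between calls to the robot, and variables do not carry over. Pictures are saved under pics/ and viewed, at most 10 in all, crops included, and the job is handed in when it is done.

Besides the shell and the picture viewer there is one more tool, called after ">>>" by a JSON object that holds its "op" and its "data", one argument or row to a line. jog_arm: Moves the arm, as the interface text tells. Its arguments: {"type":"object","properties":{"steps":{"type":"string"},"newtons":{"type":"number"}},"required":["steps"]}

```bash
mkdir -p pics
cat > h.py <<'E'
import numpy as np, cv2
from scipy.spatial.transform import Rotation as R
from rig import sense,get_image,camera_model,arm
def rot(q): return R.from_quat([q[1],q[2],q[3],q[0]]).as_matrix()
def cam(name,s=None):
    m=camera_model(name); K=np.array(m["mtx"]);D=np.array(m["D"])
    if "tool_from_camera" in m:
        s=s or sense(); T=np.array(m["tool_from_camera"]); Rt=rot(s["ee_rot"])
        return K,D,Rt@T[:3,:3],Rt@T[:3,3]+np.array(s["tcp_pos"])
    return K,D,rot(m["orientation"]),np.array(m["position"])
def ray(c,uv):
    K,D,Rc,p=c; n=cv2.undistortPoints(np.array(uv,float).reshape(-1,1,2),K,D).reshape(-1,2)
    d=np.c_[n,np.ones(len(n))]@Rc.T
    return p,d
def onz(c,uv,z):
    p,d=ray(c,uv); return p+d*((z-p[2])/d[:,2])[:,None]
def proj(c,P):
    K,D,Rc,p=c; return cv2.projectPoints((np.array(P,float).reshape(-1,3)-p)@Rc,np.zeros(3),np.zeros(3),K,D)[0].reshape(-1,2)
def tri(c1,uv1,c2,uv2):
    out=[]
    for a,b in zip(uv1,uv2):
        p,d=ray(c1,[a]);q,e=ray(c2,[b]);d=d[0];e=e[0]
        t=np.linalg.lstsq(np.c_[d,-e],q-p,rcond=None)[0]
        x,y=p+d*t[0],q+e*t[1]; out.append(np.r_[(x+y)/2,np.linalg.norm(x-y)])
    return np.array(out)
E
python3 - <<'E'
from h import *
s=sense();print(s)
for n in("top","scene","wrist"):
    c=cam(n,s);print(n,c[0].tolist(),c[3].round(3),c[2][:,2].round(3)); im=get_image(n); cv2.imwrite(f"pics/{n}0.png",im[:,:,::-1])
E
```

```text
{'time_s': 0.0, 'qpos': array([-1.15994517,  0.46946959, -0.04859082,  1.53369708,  0.02410755,
        1.14095922, -0.08231417]), 'joint_vel': array([ 0.00194387, -0.00078939, -0.00068794, -0.00090942, -0.00050002,
       -0.00020083, -0.00010119]), 'joint_torque': array([ 3.91477442e-04, -5.10329354e+01, -4.67049843e-02, -2.37704748e+01,
        1.06543882e-02,  7.69122038e-03,  6.11369771e-06]), 'tcp_pos': array([0.28710626, 0.61026184, 0.23024107]), 'ee_rot': array([-1.73826603e-04,  2.18099798e-01,  9.75925986e-01, -9.58023512e-04]), 'wrist_force': array([-0.97833467, -0.13273697, -0.11329956]), 'moment': array([ 0.03910997, -0.00916918,  0.01265838]), 'grasp_force': 0.0, 'width': 1.000602395865489}
top [[440.5763081093424, 0.0, 319.58821010383633], [0.0, 440.5763081093424, 201.65883549314162], [0.0, 0.0, 1.0]] [0.393 0.202 1.35 ] [ 0.097 -0.011 -0.995]
scene [[481.157145758687, 0.0, 323.9710744789196], [0.0, 481.157145758687, 201.20615723297985], [0.0, 0.0, 1.0]] [-0.066 -0.708  0.565] [ 0.493  0.767 -0.412]
wrist [[304.98166376535016, 0.0, 319.5403221134062], [0.0, 304.98166376535016, 201.0977809838216], [0.0, 0.0, 1.0]] [0.221 0.642 0.372] [ 0.257 -0.124 -0.958]
```

View pics/top0.png

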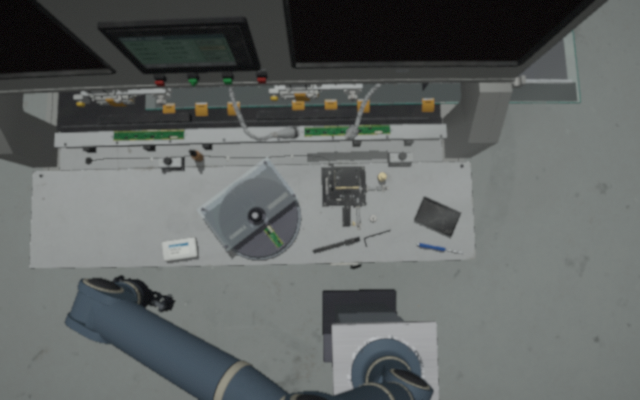

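View pics/scene0.png

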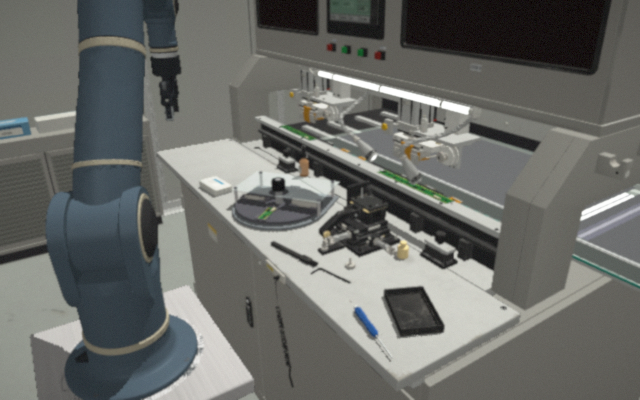

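The top view shows the turntable knob at about (256,215), with the board near the open front at (274,236). The tray is at (438,217), the brass weight at (382,177), and the fixture at (345,190). Next I'll enlarge both views.

Run:
```python
import cv2,numpy as np
t=cv2.imread("pics/top0.png");s=cv2.imread("pics/scene0.png")
f=lambda im,x,y,w,h,k:cv2.resize(im[y:y+h,x:x+w],None,fx=k,fy=k,interpolation=cv2.INTER_CUBIC)
a=np.hstack([f(t,195,155,110,110,3.6),f(t,365,160,110,110,3.6)])
b=f(s,220,165,230,60,3.44)
b=np.clip(b*1.4,0,255).astype('uint8')
b=cv2.resize(b,(a.shape[1],int(b.shape[0]*a.shape[1]/b.shape[1])))
cv2.imwrite("pics/m1.png",np.vstack([np.clip(a*1.4,0,255).astype('uint8'),b])[:600])
```

```text
(no output)
```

View pics/m1.png

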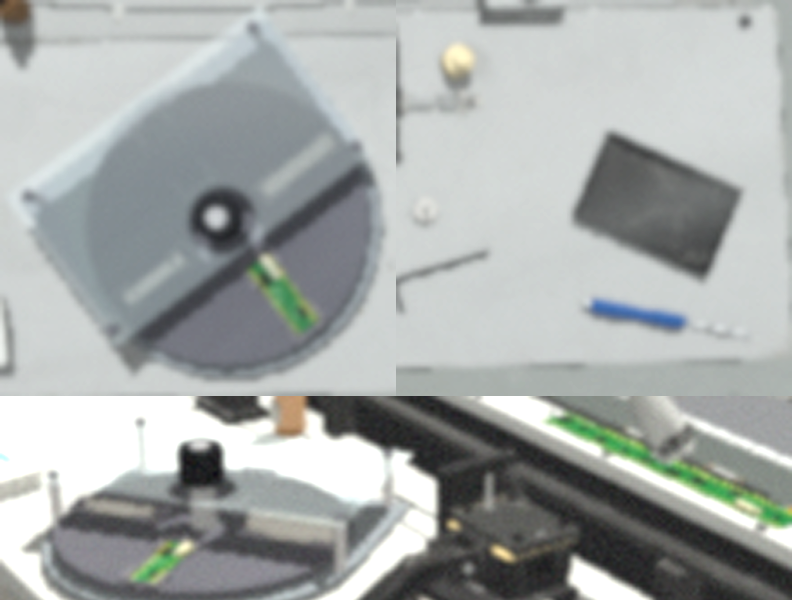

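The front pocket holds the board, crop (283,293). One tip lies at crop (297,166) and looks longer. The other is at (155,280) and shorter. The tray corners are at crop (608,132), (741,190), (705,278) and (573,219).

Run:
```python
from h import *
c=cam("top")
A=lambda L:np.array(L)/3.6+[195,155]-.36
B=lambda L:(np.array(L)-[396,0])/3.6+[365,160]-.36
print("knobtop",onz(c,A([[216,217]]),.09))
print("board ends",onz(c,A([[262,262],[304,325]]),.024))
print("tip far",onz(c,A([[262,190],[332,144]]),.035)); print("tip near",onz(c,A([[126,298],[184,260]]),.03))
print("cover edge",onz(c,A([[110,333],[355,152]]),.055)); print("back corners",onz(c,A([[252,25],[25,195]]),.055))
t=onz(c,B([[608,132],[741,190],[705,278],[573,219]]),.016);print("tray",t,t.mean(0))
print(np.degrees(np.arctan2(*(t[1]-t[0])[[1,0]])),np.linalg.norm(t[1]-t[0]),np.linalg.norm(t[2]-t[1]))
print("weight",onz(c,B([[458,58]]),.038))
s=sense();print("scene chk",proj(cam("scene"),onz(c,A([[216,217]]),.09)))
```

```text
knobtop [[0.48141454 0.37553728 0.09      ]]
board ends [[0.44759977 0.34642523 0.024     ]
 [0.3944671  0.31201567 0.024     ]]
tip far [[0.5070164  0.34461296 0.035     ]
 [0.54434073 0.28581909 0.035     ]]
tip near [[0.41965339 0.45930082 0.03      ]
 [0.450295   0.41075347 0.03      ]]
cover edge [[0.39095649 0.46762531 0.055     ]
 [0.53504393 0.26575449 0.055     ]]
back corners [[0.64259473 0.34949859 0.055     ]
 [0.50508185 0.53758287 0.055     ]]
tray [[ 0.53301467 -0.13106549  0.016     ]
 [ 0.48108497 -0.24347061  0.016     ]
 [ 0.40713349 -0.20872918  0.016     ]
 [ 0.45961011 -0.09792791  0.016     ]] [ 0.47021081 -0.1702983   0.016     ]
-114.79631988940513 0.1238208586428308 0.08170550239134718
weight [[ 0.59560891 -0.00158436  0.038     ]]
scene chk [[277.07847623 177.99914131]]
```

The far tip (towards -y) is about 70 mm long, so it is the stepped one. It sits at -54° and the open front is at about -144°, so the knob must turn by about -90°. Gripping the knob with the closing line at 36° leaves the gripper aligned for the tip afterwards.

>>> {"op": "jog_arm", "data": {
  "steps": "1 24 -29 0 0 0 -0.062; 1 24 -29 0 0 0 -0.062; 1 24 -29 0 0 0 -0.062; 1 24 -29 0 0 0 -0.062; 1 24 -29 0 0 0 -0.062; 1 24 -29 0 0 0 -0.062; 1 24 -29 0 0 0 -0.062; 1 24 -29 0 0 0 -0.062; 0.8 0 0 0 0 0 0; 0.8 0 0 0 0 0 0"
}}

```text
time_s: 1.15
tcp_pos: [0.4798, 0.378, 0.2311]
ee_rot: [-0.0, 0.452, 0.892, -0.0]
wrist_force: [-0.9, 0.9, -0.4]
width: 0.803
grasp_force: 0.0
```

Run:
```python
from h import *
s=sense();print(s["tcp_pos"],s["ee_rot"],s["time_s"],s["width"]);im=get_image("wrist")
c=cam("wrist",s);print(c[3],c[2][:,2]); cv2.imwrite("pics/w1.png",im[:,:,::-1]);np.save("w1.npy",np.r_[s["tcp_pos"],s["ee_rot"]])
for n,P in dict(knob=[.481,.3755,.09],tip=[.5257,.3152,.036],tipn=[.435,.435,.03],board=[.421,.329,.024]).items(): print(n,proj(c,P))
```

```text
[0.47977171 0.37795192 0.23109368] [-1.81375084e-04  4.51884337e-01  8.92076505e-01 -1.47762045e-04] 1.15 0.8034817728816155
[0.43657458 0.43716172 0.37327845] [ 0.1681412  -0.23061212 -0.95840836]
knob [[319.11653964 192.76310131]]
tip [[319.56035502 241.46474825]]
tipn [[317.44539285 111.2777318 ]]
board [[254.51602089 179.83050357]]
```

View pics/w1.png

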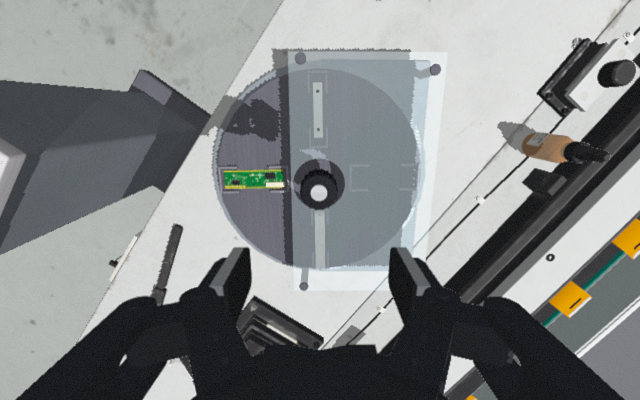

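The wrist view shows the flat tip with its two holes at (318,107). The stepped tip is at (319,240), the board at (253,179), and the knob top at (319,192). Screw heads are at (300,58), (304,286) and (435,70). This confirms which tip is which.

Run:
```python
from h import *
v=np.load("w1.npy");s=dict(tcp_pos=v[:3],ee_rot=v[3:]);c=cam("wrist",s);t=cam("top")
A=lambda L:np.array(L)/3.6+[195,155]-.36
print("knob",tri(c,[[319,192]],t,A([[216,217]])))
print("tip top",tri(c,[[319,240]],t,A([[297,166]])))
p=onz(c,[[300,58],[304,286],[435,70]],.057);print(p)
a=lambda d:np.degrees(np.arctan2(d[1],d[0]))
print("edge",a(p[1]-p[0]),a(p[0]-p[2]))
k=onz(c,[[319,192]],.09)[0]
q=onz(c,[[318.5,82],[318.5,132]],.03);print("flat",a(q[0]-q[1]))
b=onz(c,[[224,180],[284,179]],.025);print("board",a(b[0]-b[1]),b.mean(0)-k,k)
print("tri tip", onz(c,[[319,212],[320,267]],.036))
```

```text
knob [[0.48116008 0.37570789 0.0880413  0.00080432]]
tip top [[0.52593335 0.3151828  0.03203194 0.00181306]]
[[0.39273387 0.46496317 0.057     ]
 [0.53920237 0.26569499 0.057     ]
 [0.50385678 0.53373291 0.057     ]]
edge -53.682920129969084 -148.24821199199278
flat 126.20124405569173
board -142.81229390667988 [-0.06018676 -0.04680323 -0.065     ] [0.48046129 0.3760458  0.09      ]
tri tip [[0.50308387 0.34493393 0.036     ]
 [0.54641993 0.28786464 0.036     ]]
```

>>> {"op": "jog_arm", "data": {
  "steps": "0.8 1 -2 -35 0 0 0; 0.8 0 0 -35 0 0 0; 0.8 0 0 -35 0 0 0; 0.8 0 0 -35 0 0 0; 0.8 0 0 -26 0 0 0; 0.8 0 0 0 0 0 0; 0.3 0 0 0 0 0 0; 0.3 0 0 0 0 0 0; 0.3 0 0 0 0 0 0; 0.3 0 0 0 0 0 0",
  "newtons": 40
}}

```text
time_s: 2.2
tcp_pos: [0.4792, 0.377, 0.0672]
ee_rot: [-0.001, 0.451, 0.893, -0.0]
wrist_force: [-5.7, -1.5, 6.7]
width: 0.409
grasp_force: 40.5
```

>>> {"op": "jog_arm", "data": {
  "steps": "0.3 0 0 0 0 0 -0.06; 0.3 0 0 0 0 0 -0.12; 0.3 0 0 0 0 0 -0.12; 0.3 0 0 0 0 0 -0.12; 0.3 0 0 0 0 0 -0.12; 0.3 0 0 0 0 0 -0.12; 0.3 0 0 0 0 0 -0.12; 0.3 0 0 0 0 0 -0.12; 0.3 0 0 0 0 0 -0.12; 0.3 0 0 0 0 0 -0.12"
}}

```text
time_s: 3.2
tcp_pos: [0.4821, 0.3772, 0.0673]
ee_rot: [-0.0, 0.863, 0.506, 0.002]
wrist_force: [2.2, -1.3, -0.8]
width: 0.407
grasp_force: 40.0
```

>>> {"op": "jog_arm", "data": {
  "steps": "0.3 0 0 0 0 0 -0.12; 0.3 0 0 0 0 0 -0.12; 0.3 0 0 0 0 0 -0.12; 0.3 0 0 0 0 0 -0.05; 0.3 0 0 0 0 0 -0.025; 0.3 0 0 0 0 0 0; 0.3 0 0 0 0 0 0; 0.8 0 0 0 0 0 0; 0.8 0 0 0 0 0 0; 0.8 0 0 0 0 0 0"
}}

```text
time_s: 4.2
tcp_pos: [0.4796, 0.3777, 0.0655]
ee_rot: [-0.001, 0.95, 0.311, -0.0]
wrist_force: [-0.1, 0.2, 0.2]
width: 0.794
grasp_force: 0.0
```

>>> {"op": "jog_arm", "data": {
  "steps": "0.8 0 0 10 0 0 0; 0.8 0 0 25 0 0 0; 0.8 0 0 35 0 0 0; 0.8 0 0 35 0 0 0; 0.8 -30 -20 0 0 0 0; 0.6 -30 -20 0 0 0 0; 0.6 0 0 0 0 0 0; 0.6 0 0 0 0 0 0; 0.6 0 0 0 0 0 0; 0.6 0 0 0 0 0 0"
}}

```text
time_s: 5.2
tcp_pos: [0.4213, 0.3375, 0.1706]
ee_rot: [0.0, 0.951, 0.31, 0.001]
wrist_force: [-0.2, -0.3, 0.1]
width: 0.597
grasp_force: 0.0
```

Run:
```python
from h import *
s=sense();print(s["tcp_pos"],s["ee_rot"],s["time_s"],s["width"]);im=get_image("wrist");im2=get_image("top")
c=cam("wrist",s); cv2.imwrite("pics/w2.png",im[:,:,::-1]);cv2.imwrite("pics/top2.png",im2[:,:,::-1]);np.save("w2.npy",np.r_[s["tcp_pos"],s["ee_rot"]])
print(proj(c,[[.42,.331,.036],[.481,.3757,.09]]))
```

```text
[0.42126313 0.33753282 0.17058546] [7.94782046e-05 9.50647324e-01 3.10272954e-01 5.93608315e-04] 5.2 0.5972786345757541
[[324.97400108 196.26973508]
 [326.68280699 113.47470251]]
```

View pics/w2.png

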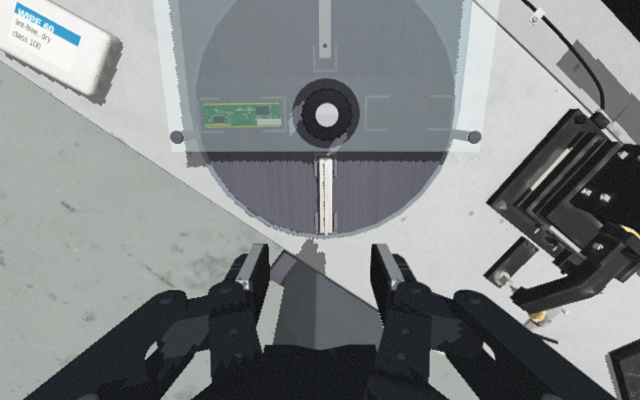

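The stepped tip now lies in the open front, spanning (325,158) to (325,234), square to the cover edge and at the predicted (325,196). Next I'll refine its centre and height from two views.

Run:
```python
from h import *
v=np.load("w2.npy");s=dict(tcp_pos=v[:3],ee_rot=v[3:]);c=cam("wrist",s);t=cam("top")
g=cv2.imread("pics/w2.png",0)
m=np.zeros_like(g);m[154:238,312:338]=g[154:238,312:338]>150
n,l,st,ce=cv2.connectedComponentsWithStats(m);i=1+st[1:,4].argmax();print(st[i],ce[i])
y,x=np.where(l==i);box=cv2.minAreaRect(np.c_[x,y].astype(np.float32));print(box)
e=[ce[i]+[0,-38],ce[i]+[0,38]]
g2=cv2.imread("pics/top2.png",0);p=proj(t,[.42,.331,.038])[0];print("top pred",p)
x0,y0=(p-10).astype(int);w=g2[y0:y0+21,x0:x0+21];np.set_printoptions(linewidth=200);print(x0,y0);print(w)
for z in(.036,.041):
    q=onz(c,[ce[i]],z)[0];print(z,q)
```

```text
[319 159  14  79 891] [325.61167228 195.17059484]
((325.5, 198.0), (78.0, 13.0), 90.0)
top pred [272.19206923 236.42303974]
262 226
[[ 85  81  80  89  93  80  56  41  35  35  43  54  53  43  35  39  48  53  51  53  63]
 [ 86  85  81  81  87  84  67  46  35  32  32  36  34  32  36  46  62  64  63  66  76]
 [ 87  87  83  75  80  88  77  55  39  33  32  28  27  29  37  52  72  79  79  81  84]
 [ 86  89  87  79  75  83  82  67  45  34  30  25  27  29  40  60  77  84  86  86  87]
 [ 88  89  89  84  76  74  79  75  59  40  30  28  28  35  51  70  82  87  88  88  86]
 [ 90  91  91  90  80  73  77  79  69  49  35  26  29  45  62  77  85  87  87  87  88]
 [ 91  92  92  91  85  77  72  76  76  60  42  33  40  57  75  83  85  87  88  88  88]
 [ 92  93  93  92  91  83  73  72  78  70  54  43  53  69  80  84  86  87  88  88  87]
 [ 94  93  93  93  92  88  78  69  73  73  65  59  71  81  86  86  86  87  87  88  89]
 [ 92  94  93  93  92  90  83  72  65  68  68  77  89  95  91  87  86  86  86  87  89]
 [ 92  93  92  92  92  91  87  77  65  60  68  82 103 112 105  92  88  86  86  87  88]
 [ 90  91  
[... 241 characters left out ...]
 89  87]
 [ 80  81  83  84  84  85  82  82  79  73  62  52  61  97 130 139 128 110  97  91  88]
 [ 78  78  78  78  79  80  80  80  78  75  69  57  55  79 115 138 138 122 105  92  88]
 [ 77  77  76  74  76  75  75  77  77  75  71  61  52  62  98 130 142 136 119 101  92]
 [ 79  78  77  77  75  73  72  73  72  73  71  66  55  54  80 115 137 144 134 113  99]
 [ 79  78  76  75  74  74  71  71  69  69  69  68  59  54  62  94 126 143 141 121 100]
 [ 80  80  78  76  74  73  72  69  69  68  67  65  62  55  56  76 111 133 132 112  96]
 [ 80  79  77  77  77  74  72  71  70  67  65  63  62  59  54  66  92 107 104  88  81]]
0.036 [0.42121858 0.33115305 0.036     ]
0.041 [0.42227051 0.33205306 0.041     ]
```

>>> {"op": "jog_arm", "data": {
  "steps": "0.5 0 -6 -20 0 0 0; 0.5 0 0 -30 0 0 0; 0.5 0 0 -30 0 0 0; 0.5 0 0 0 0 0 0; 0.5 0 0 0 0 0 0; 0.5 0 0 0 0 0 0; 0.5 0 0 0 0 0 0; 0.5 0 0 0 0 0 0; 0.5 0 0 0 0 0 0; 0.5 0 0 0 0 0 0"
}}

```text
time_s: 6.3
tcp_pos: [0.4204, 0.331, 0.0907]
ee_rot: [-0.0, 0.951, 0.31, 0.0]
wrist_force: [-0.1, -0.1, -0.4]
width: 0.493
grasp_force: 0.0
```

Run:
```python
from h import *
s=sense();print(s["tcp_pos"],s["ee_rot"],s["time_s"],s["width"]);im=get_image("wrist")
c=cam("wrist",s); cv2.imwrite("pics/w3.png",im[:,:,::-1]);np.save("w3.npy",np.r_[s["tcp_pos"],s["ee_rot"]])
print(proj(c,[[.4207,.331,.041],[.4207,.331,.036],[.481,.3757,.09]]))
```

```text
[0.42042438 0.33099572 0.09070174] [-1.99524251e-04  9.50652472e-01  3.10257553e-01  2.98637453e-04] 6.3 0.49256446381620905
[[320.79348255 223.03361568]
 [320.76517737 220.45601886]
 [320.19355259 104.54799539]]
```

View pics/w3.png

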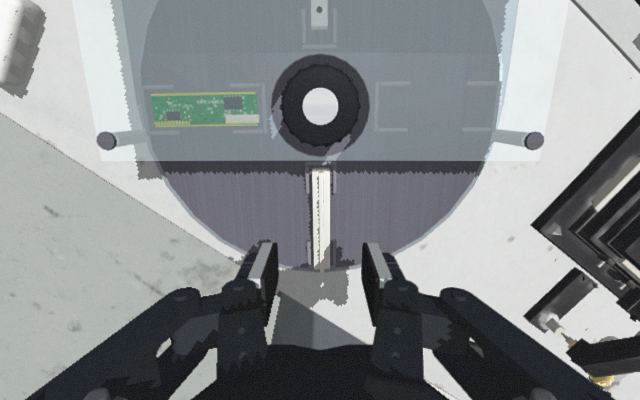

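The tip now spans about (320,171) to (321,268) and is centred between the fingers. Triangulating its ends against the previous view.

Run:
```python
from h import *
C=[]
E=[]
for n,hi in(("w2",242),("w3",275)):
    v=np.load(n+".npy");C.append(cam("wrist",dict(tcp_pos=v[:3],ee_rot=v[3:])))
    g=cv2.imread(f"pics/{n}.png",0); x=325 if n=="w2" else 320
    col=g[150:hi,x-2:x+3].mean(1);r=np.where(col>130)[0]+150;print(n,r.min(),r.max(), (g[(r.min()+r.max())//2,x-14:x+15]).tolist())
    E.append([[x+.5,r.min()-.5],[x+.5,r.max()+.5]])
q=tri(C[0],E[0],C[1],E[1]);print(q,q.mean(0))
```

```text
w2 159 241 [107, 106, 104, 104, 104, 100, 62, 53, 91, 212, 221, 222, 217, 172, 219, 225, 220, 222, 227, 224, 228, 128, 97, 101, 108, 104, 102, 108, 105]
w3 158 262 [113, 114, 115, 92, 63, 57, 104, 227, 230, 230, 233, 207, 151, 208, 231, 236, 238, 235, 237, 238, 235, 237, 241, 232, 132, 107, 112, 112, 111]
[[ 0.46157789  0.36224039  0.1178152   0.00794947]
 [ 0.32493615  0.25837757 -0.12895245  0.00364823]] [ 0.39325702  0.31030898 -0.00556863  0.00579885]
```

Run:
```python
from h import *
C=[cam("wrist",dict(tcp_pos=v[:3],ee_rot=v[3:])) for v in(np.load("w2.npy"),np.load("w3.npy"))]
for n,a,b in(("w2",325,(152,242)),("w3",320,(160,276))):
    g=cv2.imread(f"pics/{n}.png",0);print(n,b[0],g[b[0]:b[1],a-3:a+4].mean(1).astype(int).tolist())
q=tri(C[0],[[325.6,158.5],[325,235]],C[1],[[320.5,170],[320.5,268]]);print(q,q.mean(0))
```

```text
w2 152 [70, 87, 97, 81, 60, 77, 120, 164, 207, 229, 228, 222, 209, 204, 211, 212, 211, 215, 218, 210, 214, 217, 209, 214, 219, 217, 213, 218, 215, 206, 199, 199, 204, 199, 204, 212, 204, 209, 216, 212, 209, 214, 209, 208, 212, 212, 212, 215, 213, 206, 199, 205, 208, 200, 204, 209, 207, 206, 212, 210, 213, 212, 209, 211, 213, 204, 195, 194, 200, 202, 200, 205, 202, 200, 207, 207, 210, 213, 204, 206, 194, 149, 144, 153, 149, 146, 160, 191, 205, 206]
w3 160 [112, 74, 87, 99, 95, 76, 63, 76, 97, 127, 159, 178, 201, 233, 239, 238, 228, 215, 211, 209, 217, 221, 211, 210, 217, 223, 219, 209, 217, 227, 228, 218, 218, 229, 231, 223, 222, 230, 235, 230, 214, 202, 203, 205, 214, 215, 205, 204, 219, 226, 215, 211, 223, 223, 211, 208, 221, 226, 220, 212, 218, 225, 220, 217, 222, 224, 223, 218, 206, 197, 204, 211, 210, 206, 213, 223, 218, 210, 215, 222, 216, 207, 215, 223, 215, 213, 221, 223, 220, 215, 200, 192, 206, 213, 196, 194, 211, 212, 201, 195, 185, 170, 153, 137, 128, 127, 125, 128, 124, 116, 110, 110, 118, 121, 121, 122]
[[4.49293719e-01 3.52057337e-01 3.84083431e-02 1.63716427e-04]
 [3.79717589e-01 3.00909870e-01 1.01492645e-02 3.95526826e-04]] [4.14505654e-01 3.26483603e-01 2.42788038e-02 2.79621627e-04]
```

Run:
```python
from h import *
C=[cam("wrist",dict(tcp_pos=v[:3],ee_rot=v[3:])) for v in(np.load("w2.npy"),np.load("w3.npy"))]
W=([[325.6,159.5],[325,233]],[[320.5,172.0],[320.5,261.5]])
q=tri(C[0],W[0],C[1],W[1]);print(q,q.mean(0))
for c,w in zip(C,W):
  for z in (.036,.041):
    e=onz(c,w,z);print(z,e.mean(0),np.linalg.norm(e[1]-e[0]))
```

```text
[[ 4.49493518e-01  3.52318626e-01  4.65229970e-02  1.20789023e-05]
 [ 3.71429037e-01  2.94419490e-01 -2.09148959e-02  9.09867267e-04]] [0.41046128 0.32336906 0.01280405 0.00046097]
0.036 [0.41916409 0.33001028 0.036     ] 0.07204666853320664
0.041 [0.42025313 0.33093093 0.041     ] 0.07074541166529867
0.036 [0.42158853 0.33187507 0.036     ] 0.06505390182080222
0.041 [0.42303933 0.33295469 0.041     ] 0.06340214645783972
```

The first estimate holds: the centre is at about (0.420, 0.331) and the top at about 40 mm. The outer end sits in shadow in the last view, so I don't trust that one. Descending and gripping.

>>> {"op": "jog_arm", "data": {
  "steps": "0.5 0 0 -25 0 0 0; 0.5 0 0 -25 0 0 0; 0.5 0 0 -10 0 0 0; 0.5 0 0 -5 0 0 0; 0.5 0 0 0 0 0 0; 0.4 0 0 0 0 0 0; 0.2 0 0 0 0 0 0; 0.05 0 0 0 0 0 0; 0.05 0 0 0 0 0 0; 0.05 0 0 0 0 0 0",
  "newtons": 40
}}

```text
time_s: 7.35
tcp_pos: [0.4208, 0.3312, 0.0262]
ee_rot: [-0.0, 0.951, 0.31, 0.001]
wrist_force: [-0.5, -1.0, 6.3]
width: 0.119
grasp_force: 42.2
```

>>> {"op": "jog_arm", "data": {
  "steps": "0.05 0 0 0 0 0 0; 0.05 0 0 8 0 0 0; 0.05 0 0 15 0 0 0; 0.05 0 0 25 0 0 0; 0.05 0 0 35 0 0 0; 0.05 0 0 35 0 0 0; 0.05 0 0 35 0 0 0; 0.05 0 0 25 0 0 0; 0.05 0 0 15 0 0 0; 0.05 0 0 0 0 0 0"
}}

```text
time_s: 8.35
tcp_pos: [0.4215, 0.3314, 0.2213]
ee_rot: [-0.002, 0.951, 0.31, 0.002]
wrist_force: [-0.6, -0.8, -0.9]
width: 0.128
grasp_force: 41.3
```

Run:
```python
from h import *
s=sense();print(s["tcp_pos"],s["time_s"],s["width"],s["wrist_force"],s["grasp_force"])
a=get_image("scene");b=get_image("wrist")
u,v=proj(cam("scene"),s["tcp_pos"])[0].astype(int)
f=a[max(v-60,0):v+60,max(u-80,0):u+80];f=cv2.resize(f,(400,300),interpolation=cv2.INTER_CUBIC)
cv2.imwrite("pics/m4.png",np.hstack([f,cv2.resize(b[100:400,120:520],(400,300))])[:,:,::-1])
```

```text
[0.42150838 0.33139213 0.22133212] 8.35 0.12843072220767648 [-0.60923815 -0.7562335  -0.90114767] 41.33653521537781
```

View pics/m4.png

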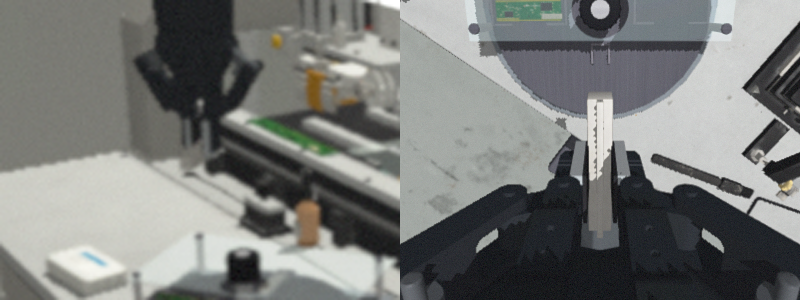

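The tip is held level and straight between the pads, and the wrist reads -0.9 N, which matches 90 g. The board is still in its pocket. Moving to the tray.

>>> {"op": "jog_arm", "data": {
  "steps": "0.05 2 -20 0 0 0 0.02; 0.05 4 -38 0 0 0 0.04; 0.05 4 -38 0 0 0 0.04; 0.05 4 -38 0 0 0 0.04; 0.05 4 -38 0 0 0 0.04; 0.05 4 -38 0 0 0 0.04; 0.05 4 -38 0 0 0 0.04; 0.05 4 -38 0 0 0 0.04; 0.05 4 -38 0 0 0 0.04; 0.05 4 -38 0 0 0 0.04"
}}

```text
time_s: 9.45
tcp_pos: [0.4572, -0.0327, 0.2173]
ee_rot: [-0.0, 0.875, 0.485, -0.001]
wrist_force: [0.6, 0.7, -1.2]
width: 0.126
grasp_force: 41.3
```

>>> {"op": "jog_arm", "data": {
  "steps": "0.05 4 -38 0 0 0 0.04; 0.05 4 -38 0 0 0 0.04; 0.05 2 -35 0 0 0 0.03; 0.05 0 -20 0 0 0 0.016; 0.05 0 -8 0 0 0 0; 0.05 0 0 0 0 0 0; 0.05 0 0 0 0 0 0; 0.05 0 0 0 0 0 0; 0.05 0 0 0 0 0 0; 0.05 0 0 0 0 0 0"
}}

```text
time_s: 10.45
tcp_pos: [0.4685, -0.1693, 0.2183]
ee_rot: [-0.0, 0.842, 0.539, 0.0]
wrist_force: [0.7, 0.0, -1.5]
width: 0.126
grasp_force: 41.3
```

Run:
```python
from h import *
s=sense();print(s["tcp_pos"],s["ee_rot"],s["time_s"],s["width"]);im=get_image("wrist")
c=cam("wrist",s);np.save("w5.npy",np.r_[s["tcp_pos"],s["ee_rot"]])
cv2.imwrite("pics/w5.png",im[:,:,::-1])
a=2*np.arctan2(s["ee_rot"][2],s["ee_rot"][1])-np.pi/2;print("close deg",np.degrees(a))
L=np.array([-np.sin(a),np.cos(a),0]);B=np.array(s["tcp_pos"])+[0,0,-.0042]
print("tip top ends if level",proj(c,[B+.036*L+[0,0,.019],B-.036*L+[0,0,.019]]))
print("tray corners",proj(c,[[.533,-.131,.016],[.481,-.2435,.016],[.407,-.2087,.016],[.4596,-.098,.016]]))
```

```text
[ 0.46849495 -0.16930575  0.21831403] [-1.41062774e-04  8.42343044e-01  5.38941702e-01  1.38423498e-04] 10.45 0.12567137739700399
close deg -24.7767487263784
tip top ends if level [[320.7915931  199.08990878]
 [320.66014676 335.97567707]]
tray corners [[358.86216407 121.14372496]
 [355.12799598 226.8691499 ]
 [287.51988082 226.43466338]
 [285.43453152 121.906548  ]]
```

View pics/w5.png

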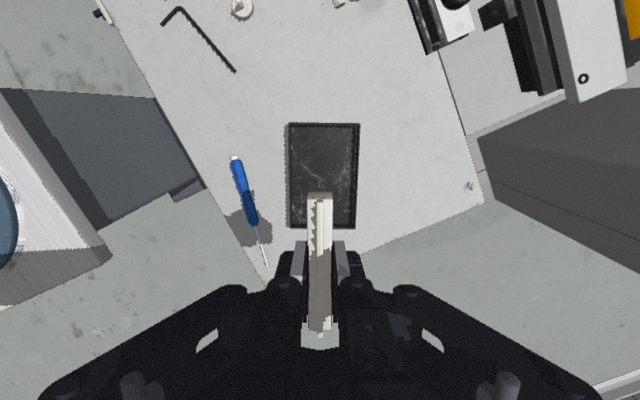

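The tray corners are at (287,124), (359,124), (355,228) and (287,228), within about 2 mm of the estimate. The tip spans rows 193 to 336 and lies parallel to the tray. Lowering.

>>> {"op": "jog_arm", "data": {
  "steps": "0.05 1 -1 -20 0 0 0; 0.05 0 0 -40 0 0 0; 0.05 0 0 -40 0 0 0; 0.05 0 0 -40 0 0 0; 0.05 0 0 -35 0 0 0; 0.05 0 0 -15 0 0 0; 0.05 0 0 -10 0 0 0; 0.05 0 0 -4 0 0 0; 0.05 0 0 0 0 0 0; 0.05 0 0 0 0 0 0"
}}

```text
time_s: 11.5
tcp_pos: [0.4704, -0.1715, 0.0155]
ee_rot: [0.001, 0.843, 0.538, 0.001]
wrist_force: [0.5, 0.3, -1.2]
width: 0.122
grasp_force: 41.3
```

>>> {"op": "jog_arm", "data": {
  "steps": "0.05 0 0 -3 0 0 0; 0.05 0 0 -2 0 0 0; 0.05 0 0 -1 0 0 0; 0.05 0 0 -1 0 0 0; 0.05 0 0 -1 0 0 0; 0.05 0 0 0 0 0 0; 0.05 0 0 0 0 0 0; 0.05 0 0 0 0 0 0; 0.05 0 0 0 0 0 0; 0.05 0 0 0 0 0 0"
}}

```text
time_s: 12.5
tcp_pos: [0.4694, -0.1712, 0.0063]
ee_rot: [0.0, 0.843, 0.538, 0.0]
wrist_force: [0.3, 0.0, -0.7]
width: 0.12
grasp_force: 41.4
```

>>> {"op": "jog_arm", "data": {
  "steps": "0.05 0 0 -0.5 0 0 0; 0.05 0 0 0 0 0 0; 0.05 0 0 -0.5 0 0 0; 0.05 0 0 0 0 0 0; 0.05 0 0 0 0 0 0; 0.05 0 0 0 0 0 0; 0.05 0 0 0 0 0 0; 0.05 0 0 0 0 0 0; 0.05 0 0 0 0 0 0; 0.05 0 0 0 0 0 0"
}}

```text
time_s: 13.5
tcp_pos: [0.4694, -0.1712, 0.0063]
ee_rot: [-0.0, 0.843, 0.538, 0.001]
wrist_force: [-3.2, 0.7, 10.4]
width: 0.125
grasp_force: 42.7
```

The tip is on the tray floor (10 N contact force). Releasing slowly with a small opening.

>>> {"op": "jog_arm", "data": {
  "steps": "0.05 0 0 0.5 0 0 0; 0.05 0 0 0 0 0 0; 0.16 0 0 0 0 0 0; 0.2 0 0 0 0 0 0; 0.25 0 0 0 0 0 0; 0.3 0 0 0 0 0 0; 0.35 0 0 0 0 0 0; 0.35 0 0 0 0 0 0; 0.35 0 0 0 0 0 0; 0.35 0 0 0 0 0 0"
}}

```text
time_s: 14.5
tcp_pos: [0.4693, -0.1712, 0.0058]
ee_rot: [0.0, 0.843, 0.538, 0.0]
wrist_force: [0.0, 0.2, 0.1]
width: 0.354
grasp_force: 0.0
```

>>> {"op": "jog_arm", "data": {
  "steps": "0.35 0 0 5 0 0 0; 0.35 0 0 15 0 0 0; 0.35 0 0 25 0 0 0; 0.35 0 0 30 0 0 0; 0.35 0 0 35 0 0 0; 0.35 0 0 35 0 0 0; 0.35 0 0 25 0 0 0; 0.35 0 0 10 0 0 0; 0.35 0 0 0 0 0 0; 0.35 0 0 0 0 0 0"
}}

```text
time_s: 15.5
tcp_pos: [0.4687, -0.1707, 0.1852]
ee_rot: [-0.001, 0.843, 0.538, -0.0]
wrist_force: [0.2, 0.5, 0.0]
width: 0.35
grasp_force: 0.0
```

Run:
```python
from h import *
s=sense();print(s["tcp_pos"],s["time_s"],s["width"],s["wrist_force"])
b=get_image("wrist");c=get_image("top")
cv2.imwrite("pics/m6.png",np.hstack([cv2.resize(b[80:300,220:420],(400,440)),cv2.resize(c[155:265,200:300],(400,440),interpolation=cv2.INTER_CUBIC)])[:,:,::-1])
```

```text
[ 0.46870283 -0.17071674  0.18516815] 15.5 0.3500858533434563 [0.23161131 0.52679236 0.04416122]
```

View pics/m6.png

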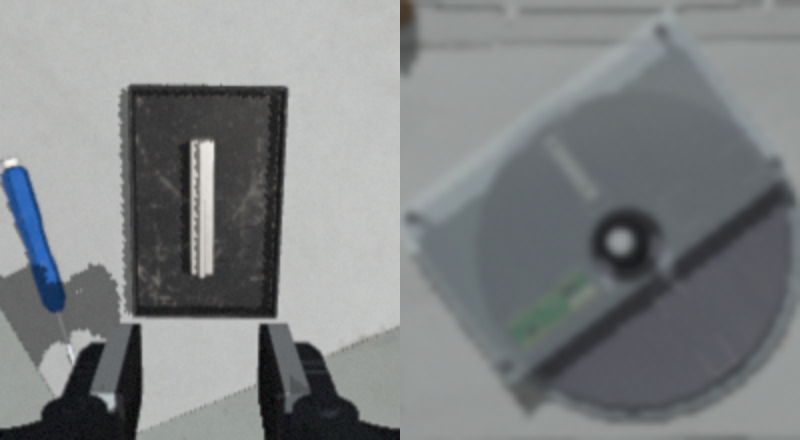

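The stepped tip lies flat, blade up, lengthwise in the middle of the tray, at crop (202,208). The board and flat tip are still in their pockets under the cover. Handing in.

```bash
python3 -c "
from rig import arm; print(arm.hand_in())"
```

```text
the job is handed in; nothing more can be done
None
```

The job is handed in, with no verdict returned: the last pictures show the stepped press tip flat, blade up and lengthwise in the tray, with the flat tip and board still in their pockets; the brass weight was not re-checked, but the arm stayed well clear of it.

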